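Fit the right lid to a sharps bin in the medical storeroom

TASK

Close the open yellow sharps bin: find, by trying them on, the one of the three look-alike orange lids that fits its rim, and press it down until it has clicked home at both ends and sits level and flush. Leave the two lids that do not fit lying on the bench, right way up, and do not disturb the other stock on the bench.

Things in the scene. Friction and masses are not known exactly. Their poses are not given: they have to be found in the camera images.
- bin_rim (a point): Centre of the open yellow sharps bin's mouth, level with the top of its rim, 112 mm above the bench; z up. The tub is held fast in a grey bracket screwed to the bench. Outside its round rim bead (5 mm thick and high) it is 104 mm along x, 80 mm along y; the wall below the bead is 3.5 mm further in. Half a turn changes nothing. A lid fully on rests with its plate on the rim, its x along the bin's x.
- lid_a_centre (a point): One of three orange lids, alike from above; a half turn about z (up) changes nothing. Point: middle of the block on top, 56 mm along x, 34 mm along y (grip across y), 30 mm high. Plate 128 x 104 x 3 mm, its top 15 mm and underside 18 mm below the point; a skirt under it reaches 35 mm below the point and lies on the bench. Fully on the bin, the point is 18 to 19.2 mm above bin_rim. 80 g.
- lid_b_centre (a point): Another orange lid, outside as lid_a. Of the three, one has a skirt 8 mm smaller than the rim: it stops on top of the rim and stays 17 mm too high. One has a skirt 15 mm larger than the rim: it drops on without resistance, but a sealing ridge under its plate lands on the rim: it stays 7 mm too high, loose. One fits, with 2 mm to spare on each side. Which is which shows only by trying.
- lid_c_centre (a point): Another orange lid, outside as lid_a. In the skirt at each x end of every lid hangs a springy tab with an inward tooth. On the lid that fits, the teeth ride over the rim bead from about 12 to 5 mm above home, against 10 to 20 N at most in all, then catch under it: the lid has up to 1.2 mm of play, and a pull of 10 N no longer lifts it.
- plasters_centre (a point): Middle of a white and blue carton, 75 x 110 x 45 mm high, loose on the bench; leave alone.
- gloves_centre (a point): Middle of a white and blue carton, 120 x 230 x 65 mm high, loose on the bench; leave alone.
- saline_centre (a point): Middle of a white bottle 60 mm across and 150 mm tall, standing loose on the bench; leave alone.
- gauze_centre (a point): Middle of a white roll 64 mm across and 50 mm high, standing loose on the bench; leave alone.
Mind the look-alikes: they are no part of the job. What is shaped like the part that bears lid_c_centre but purple or turquoise is not meant.

How it is judged (in metres and radians):
At the end, for the whole second after the job is handed in: One lid is clipped onto the bin: centred within 4 mm, level within 0.03 rad and down to within 2.8 mm of flush (only the lid that fits can go there). The other two lids lie flat on the bench, right way up (((z of lid_a_centre in the frame of bin_rim between 0.015 and 0.0208 m and horizontal distance between lid_a_centre and bin_rim below 0.004 m and angle between lid_a_centre's own z axis and vertical below 0.03 rad and height (world z) of lid_b_centre between 0.02 and 0.042 m and angle between each of lid_b_centre, lid_c_centre's own z axis and vertical below 0.15 rad and height (world z) of lid_c_centre between 0.02 and 0.042 m) or (z of lid_b_centre in the frame of bin_rim between 0.015 and 0.0208 m and horizontal distance between lid_b_centre and bin_rim below 0.004 m and angle between lid_b_centre's own z axis and vertical below 0.03 rad and height (world z) of lid_a_centre between 0.02 and 0.042 m and angle between each of lid_a_centre, lid_c_centre's own z axis and vertical below 0.15 rad and height (world z) of lid_c_centre between 0.02 and 0.042 m) or (z of lid_c_centre in the frame of bin_rim between 0.015 and 0.0208 m and horizontal distance between lid_c_centre and bin_rim below 0.004 m and angle between lid_c_centre's own z axis and vertical below 0.03 rad and height (world z) of lid_a_centre between 0.02 and 0.042 m and angle between each of lid_a_centre, lid_b_centre's own z axis and vertical below 0.15 rad and height (world z) of lid_b_centre between 0.02 and 0.042 m))); the robot touches nothing.
It fails at once if other stock on the bench is knocked over or shifted by more than 40 mm (distance of any of plasters_centre, gloves_centre, saline_centre, gauze_centre from where it was at the start of the episode above 0.04 m or angle between saline_centre's own z axis and vertical above 0.5 rad).
It also fails if it takes over 72 s, if anything falls off the work surface, if the arm or the gripper's body presses on something with over 40 N, if the wrist force passes 120 N, or if a joint passes its speed limit or range.

ROBOT

A 6-joint arm with a two-finger parallel gripper is mounted at the origin on the work surface. World frame = base frame: x ahead of the robot, y to its left, z up, the work surface at z = 0. Lengths are in mm, angles in rad, forces in N, time in s.
With the tool pointing down it reaches from about 325 to 900 mm from the base axis. Payload 6.1 kg.
Tool frame: the origin (TCP) lies on the centre line of the jaws, within the pads' length; the fingertips stand 11 mm ahead of it and the grasp point (between the pads) lies 8 mm behind it; z points along the fingers, y is the direction in which the jaws open and shut (so a half turn about z gives the same grasp; the last joint's range is limited). The gripper opens to 87 mm and grips with 3 to 60 N. Pads are 19 mm wide; open, the fingers measure 117 mm over their backs; the gripper's body (75 mm by 190 mm) begins 51 mm behind the grasp point.
Start: joints at [-1.269, 0.22, 1.526, -0, 1.395, -0.126], TCP at [259.286, -568.671, 233.538] pointing down, gripper open.
Joint ranges: [-2.98, 2.98], [-0.91, 2.08], [0.09, 2.57], [-1.24, 4.39], [0.2, 2.65], [-2.68, 2.68]. Speed limits (rad/s): [2.57, 2.57, 3.01, 3.14, 3.14, 3.14].

INTERFACE

Orientations are given as [roll, pitch, yaw] about the fixed x, y, z axes, in that order (R = Rz(yaw) Ry(pitch) Rx(roll)).
In Python, from bench import r gives the robot as it stands. The module is installed in compiled form; this text tells all that it offers.
- The arm moves only by the tool drive_tool, never from a script. Its argument "targets" is a list of rows, each an object with "linear": the shift along the tool's x, y, z in mm, a list of three; "angular": the turn, a rotation vector about the tool's x, y, z in degrees, a list of three; "fingers": the opening, from 0 (shut) to 1 (fully open). A call has 1 to 10 rows; each row is the pose to reach, as a shift and turn from the pose measured when the call began, along the tool's axes at that moment; what a row does not reach only later rows make up. A row lasts 1/12 s, in which the tool goes at most 41.7 mm and 7.16 degrees, less where a joint would pass 70% of its speed; a pose out of reach is approached as far as the arm can. A call with a gripper value outside its range is refused whole. The fingers move at their own pace and stop on an object; the grip force is fixed at half the most. Time passes only in rows, so rows that repeat a pose let the fingers close. It gives the time, the measured TCP pose, the force and the opening at its end, in the units of the state.
- r.read_state(): the state, without advancing time (a new reading comes with each control period).
- r.get_image(name): name is "side" or "top"; returns (picture, depth): 384x512x3 uint8, blue, green, red; 384x512 float32, mm along the optical axis (not along the pixel's ray), 0 where there is no reading.
- r.get_calibration(name): a dict with "K" (3x3 intrinsics, pixels), "rvec" (rotation vector, rad) and "tvec" (3), from world to camera coordinates, as OpenCV has them. Camera axes: x right, y down, z forward; pixel columns grow to the right and rows downward; lengths in mm; the calibration is good to about 2 mm. A picture is of the moment at which its call begins. get_calibration takes no time and is no camera call.
- r.job_done(): hands the job in, once; it reports no verdict.
Trained networks look in the newest picture that a camera, given by its name, has taken for a name from the list of things; names that differ only in an ending like _2 or _b are one class to them, and where a whole thing is asked for, a point or a joint stands for the part that bears it (a point fixed in the world has none). Each returns a list of dicts, best first, with "confidence" (0 to 1); they miss things now and then, are a little off and sometimes report something else, mostly with a low value. They report only what shows in the picture. A call takes as long as a camera call. They do not tell look-alikes from the thing itself.
- r.spot_in(camera, query): "extent" ([left, top, right, bottom] in pixels, round what is visible of it).
The state is a dict: "time_s": time; "q": joint angles; "joint_velocities": joint speeds; "effort": joint torques, N m; "ee_pos": TCP position; "orientation": TCP orientation; "wrist_force": force on the tool from outside, world axes, zero at the start; "wrist_torque": the same for the moment, N m; "width": opening from 0.0 (shut) to 1.0 (fully open).
Only numpy, scipy, OpenCV 4.12 (cv2) and the standard library are available. Lean on these libraries where they do the work, as an engineer would, in place of code of your own. Each camera call takes 0.05 s, during which the arm holds its last target. There are 200 camera calls.

## Working session

There is one attempt and no reset: what is moved stays moved. The work goes in short steps, Python scripts to look and compute and a tool call to move; the robot and the scene stay as the last step left them, time stands still between calls to the robot, and variables do not carry over. Pictures are saved under pics/ and viewed, about 8 in all and at most 12, crops included, and the job is handed in when it is done.

Besides the shell and the picture viewer there is one more tool, called by a JSON object that holds its "method" and its "body", one argument or row to a line. drive_tool: Moves the arm, as the interface text tells. Its arguments: {"type":"object","properties":{"targets":{"type":"array","items":{"type":"object","properties":{"linear":{"type":"array","items":{"type":"number"}},"angular":{"type":"array","items":{"type":"number"}},"fingers":{"type":"number"}}}}},"required":["targets"]}

```bash
mkdir -p pics
cat > h.py <<'E'
import numpy as np, cv2
from bench import r
def cal(n):
    c=r.get_calibration(n); R=cv2.Rodrigues(np.array(c["rvec"],float))[0]
    return np.array(c["K"],float).reshape(3,3),R,np.array(c["tvec"],float).reshape(3)
def cloud(n,d):
    K,R,t=cal(n); v,u=np.indices(d.shape)
    p=np.stack([(u-K[0,2])/K[0,0]*d,(v-K[1,2])/K[1,1]*d,d],-1)
    w=(p-t)@R; w[d<=0]=np.nan; return w
def state():
    s=r.read_state()
    for k in("time_s","ee_pos","orientation","wrist_force","wrist_torque","width"):print(k,np.round(s[k],3))
    return s
E
python3 - <<'E'
from h import *
for n in("top","side"):
    im,d=r.get_image(n); cv2.imwrite(f"pics/{n}0.png",im); np.save(f"{n}0.npy",d)
    K,R,t=cal(n); print(n,"cam at",np.round(-R.T@t),"K",K[0,0])
    w=cloud(n,d)
    for q in ("lid_a_centre","bin_rim"):
        for e in r.spot_in(n,q): print(q,np.round(e["extent"]),round(e["confidence"],2))
state()
E
```

```text
top cam at [ 470.  -26. 1286.] K 419.2287745517062
lid_a_centre [134. 164. 166. 213.] 0.66
bin_rim [321. 159. 358. 209.] 0.85
side cam at [ 457. 1002. 1016.] K 420.11347693314895
lid_a_centre [232. 281. 272. 317.] 0.65
bin_rim [231. 146. 269. 186.] 0.81
time_s 0.3
ee_pos [ 259.227 -568.498  233.168]
orientation [-3.141 -0.     0.428]
wrist_force [-0.115  0.057  0.662]
wrist_torque [ 0.018  0.04  -0.035]
width 1.0
```

View pics/top0.png

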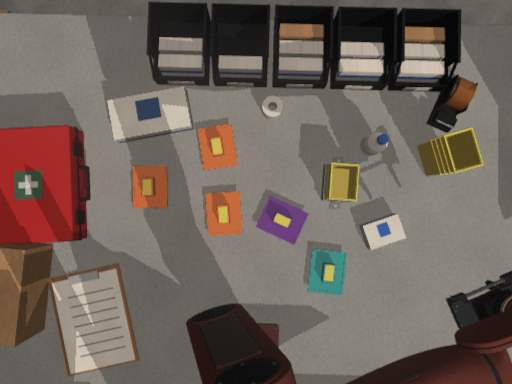

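View pics/side0.png

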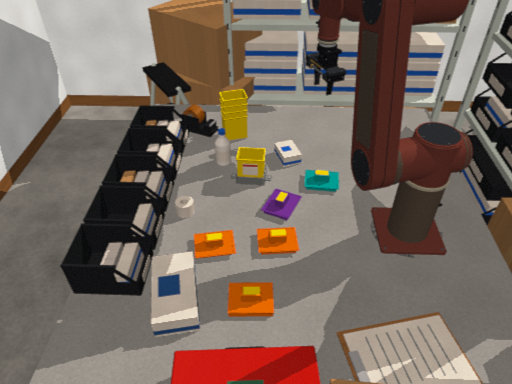

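Top view: three orange lids at (217,146), (150,187) and (223,214). The open yellow bin in its bracket is at (343,182). Look-alikes are the purple lid (283,220), the turquoise lid (328,272) and the stacked yellow bins (450,150). Saline stands at (377,142), plasters at (384,231), gloves at (150,113) and gauze at (272,106). I choose the three orange ones and the bracketed bin. Next I measure them and check with one crop.

```bash
cat >> h.py <<'E'
def rectfit(P):
    (c,s,a)=cv2.minAreaRect(P[:,:2].astype(np.float32))
    if s[0]<s[1]: s=s[::-1]; a+=90   # a: direction of the long side, deg
    return np.round(c,1),np.round(s,1),round((a+90)%180-90,1)
def lids(n,im,d):
    w=cloud(n,d); hsv=cv2.cvtColor(im,cv2.COLOR_BGR2HSV)
    m=((hsv[...,0]>=3)&(hsv[...,0]<=14)&(hsv[...,1]>190)&(hsv[...,2]>150)).astype(np.uint8)
    m=cv2.morphologyEx(m,cv2.MORPH_CLOSE,np.ones((3,3)))
    k,L,S,C=cv2.connectedComponentsWithStats(m)
    for i in range(1,k):
        if S[i,4]<300: continue
        x,y,W,H=S[i,:4]
        pl=w[L==i]; pl=pl[np.isfinite(pl).all(1)]
        box=np.zeros_like(m,bool); box[y:y+H,x:x+W]=1
        b=box&(hsv[...,0]>=20)&(hsv[...,0]<=34)&(hsv[...,1]>150); B=w[b]; B=B[np.isfinite(B).all(1)]
        top=B[B[:,2]>np.median(B[:,2])-6] if len(B) else B
        print("px",np.round(C[i]),"plate",rectfit(pl),"z",np.round(np.median(pl[:,2]),1),"| block",len(top),*( (rectfit(top),"mean",np.round(top.mean(0),1)) if len(top)>5 else ()))
E
python3 - <<'E'
from h import *
for n in("top","side"):
    im=cv2.imread(f"pics/{n}0.png"); d=np.load(f"{n}0.npy"); print(n); lids(n,im,d)
    w=cloud(n,d)
    hsv=cv2.cvtColor(im,cv2.COLOR_BGR2HSV)
    x0,y0,x1,y1=(318,155,365,212) if n=="top" else (228,142,272,188)
    b=np.zeros(d.shape,bool); b[y0:y1,x0:x1]=1
    b&=(hsv[...,0]>=20)&(hsv[...,0]<=34)&(hsv[...,1]>120)&(w[...,2]>103)&(w[...,2]<125)
    P=w[b]; print("bin rim",len(P),rectfit(P),np.round(np.median(P[:,2]),1),np.round(P.min(0)),np.round(P.max(0)))
im=cv2.imread("pics/top0.png"); w=cloud("top",np.load("top0.npy"))
for nm,(u,v) in dict(sal=(377,142),gau=(265,106),pla=(384,238),glo=(150,100),purple=(270,218),turq=(318,272),stack=(430,155),floor=(250,180)).items(): print(nm,np.round(w[v,u]))
cv2.imwrite("pics/crop1.png",cv2.resize(im[95:300,120:410],None,fx=2.7,fy=2.7,interpolation=cv2.INTER_CUBIC))
E
```

```text
top
bin rim 270 (array([ 533.9, -265.9]), array([102.9,  80.5]), -2.8) 111.6 [ 481. -307.  103.] [ 587. -224.  116.]
side
px [277. 241.] plate (array([431.5,  74.1]), array([124.9, 107.9]), 5.5) z 20.1 | block 93 (array([429.5,  71.2]), array([44.5, 32.1]), 0.9) mean [429.5  72.1  50.8]
px [214. 245.] plate (array([632.8, 100. ]), array([124.8, 103.9]), 11.1) z 20.1 | block 93 (array([630.9,  95.8]), array([44.5, 29.9]), 6.9) mean [630.8  97.   50.8]
px [250. 299.] plate (array([506.1, 300.4]), array([126.3, 104. ]), 4.6) z 20.0 | block 134 (array([503.8, 299.5]), array([44.9, 30.6]), 3.8) mean [503.9 300.   50.9]
bin rim 155 (array([ 532.2, -268.2]), array([103.6,  85.9]), -2.6) 109.4 [ 480. -313.  103.] [ 585. -225.  115.]
sal [ 644. -354.  126.]
gau [754. -41.  50.]
pla [ 373. -402.   45.]
glo [760. 298.  64.]
purple [421. -66.  18.]
turq [ 265. -214.   24.]
stack [ 618. -521.   75.]
floor [535.  -2.  -2.]
```

View pics/crop1.png

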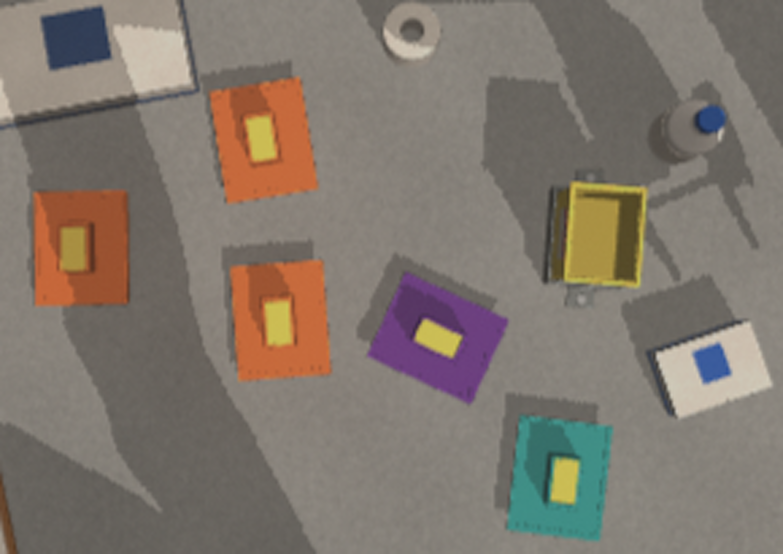

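The crop confirms three orange lids, each with a yellow block, and the open bin in its bracket (crop position 605,235). Next: finer poses from the top camera.

```bash
cat >> h.py <<'E'
def fitmask(n,m,z):
    """hull of a pixel mask, projected on plane z: centre, sides, angle from moments"""
    K,R,t=cal(n); up=cv2.resize(m.astype(np.float32),None,fx=4,fy=4,interpolation=cv2.INTER_LINEAR)>.5
    cs=cv2.findContours(up.astype(np.uint8),cv2.RETR_EXTERNAL,cv2.CHAIN_APPROX_NONE)[0]
    c=cv2.convexHull(max(cs,key=cv2.contourArea))[:,0].astype(float)
    c=(c+.5)/4-.5
    ray=np.c_[(c[:,0]-K[0,2])/K[0,0],(c[:,1]-K[1,2])/K[1,1],np.ones(len(c))]@R
    o=-R.T@t; P=(o+ray*((z-o[2])/ray[:,2])[:,None])[:,:2]
    M=cv2.moments((P-P.mean(0)).astype(np.float32)); q=P.mean(0)
    cx,cy=M["m10"]/M["m00"]+q[0],M["m01"]/M["m00"]+q[1]
    a=.5*np.arctan2(2*M["mu11"],M["mu20"]-M["mu02"]); A=M["m00"]
    l=[np.sqrt(6/A*(M["mu20"]+M["mu02"]+s*np.hypot(2*M["mu11"],M["mu20"]-M["mu02"]))) for s in(1,-1)]
    return np.round([cx,cy],1),np.round(l,1),round(np.degrees(a),2)
def rim(n,d,box=(314,150,370,215),lo=102,hi=122):
    w=cloud(n,d); b=np.zeros(d.shape,bool); b[box[1]:box[3],box[0]:box[2]]=1
    b&=(w[...,2]>lo)&(w[...,2]<hi); return fitmask(n,b,112)
def plates(n,im,box=None,z=20,zs=None):
    h=cv2.cvtColor(im,cv2.COLOR_BGR2HSV)
    m=((h[...,0]>=3)&(h[...,0]<=16)&(h[...,1]>150)&(h[...,2]>90)).astype(np.uint8)
    if box: k=np.zeros_like(m); k[box[1]:box[3],box[0]:box[2]]=1; m&=k
    m=cv2.morphologyEx(m,cv2.MORPH_OPEN,np.ones((3,3)))
    k,L,S,C=cv2.connectedComponentsWithStats(m); o=[]
    for i in range(1,k):
        f=fitmask(n,L==i,z) if S[i,4]>400 else None
        if f: o.append((np.round(C[i]),S[i,4],f))
    return o
E
python3 - <<'E'
from h import *
for n in("top","side"):
    im=cv2.imread(f"pics/{n}0.png"); d=np.load(f"{n}0.npy")
    for p in plates(n,im):
        if np.hypot(*p[2][1]-[128,104])<25: print(n,*p)
d=np.load("top0.npy"); print("rim top",rim("top",d),rim("top",d,lo=108),"side",rim("side",np.load("side0.npy"),(228,142,272,188)))
E
```

```text
top [217. 147.] 1237 (array([633.5, 100.1]), array([126.9, 103.5]), np.float64(10.02))
top [150. 186.] 1268 (array([506.5, 300.4]), array([125. , 103.9]), np.float64(1.8))
top [224. 213.] 1256 (array([431.7,  74.8]), array([126.2, 102.8]), np.float64(5.13))
side [277. 242.] 872 (array([431.4,  76.5]), array([126.9, 112.2]), np.float64(5.79))
side [214. 245.] 830 (array([633.1,  99.2]), array([126.2, 107.1]), np.float64(12.23))
side [250. 300.] 1351 (array([505.5, 304.3]), array([127.2, 113.8]), np.float64(7.46))
rim top (array([ 534.2, -265.6]), array([104.5,  80.7]), np.float64(-2.4)) (array([ 534.2, -265.6]), array([104.5,  80.7]), np.float64(-2.4)) side (array([ 532.6, -263.6]), array([103.7,  89.5]), np.float64(2.95))
```

```bash
cat >> h.py <<'E'
from scipy.spatial.transform import Rotation as Ro
def shift(*wps):
    "wps: (x,y,z,yaw deg) tool pointing down -> shift in tool axes and turn from the present pose"
    s=r.read_state(); R0=Ro.from_euler("xyz",s["orientation"]); p=np.array(s["ee_pos"])
    print("t",round(s["time_s"],2),"pos",np.round(p,1),"rpy deg",np.round(np.degrees(s["orientation"]),2),"F",np.round(s["wrist_force"],1),"M",np.round(s["wrist_torque"],2),"w",round(s["width"],3),"q6",round(s["q"][5],2))
    for x,y,z,a in wps:
        T=Ro.from_euler("xyz",[180,0,a],degrees=True)
        print((x,y,z,a),"lin",np.round(R0.inv().apply(np.array([x,y,z])-p),1),"ang",np.round((R0.inv()*T).as_rotvec(degrees=True),2))
E
python3 -c "
from h import *
shift((431.7,74.8,150,5.1),(431.7,74.8,34,5.1))"
```

```text
t 0.3 pos [ 259.2 -568.5  233.2] rpy deg [-179.96   -0.     24.51] F [-0.1  0.1  0.7] M [ 0.02  0.04 -0.04] w 1.0 q6 -0.13
(431.7, 74.8, 150, 5.1) lin [ 423.8 -513.7   83.5] ang [-0.04  0.   19.41]
(431.7, 74.8, 34, 5.1) lin [ 423.8 -513.7  199.5] ang [-0.04  0.   19.41]
```

{"method": "drive_tool", "body": {
  "targets": [
    {"linear": [424,-514,0],"angular": [0,0,19.4],"fingers": 1},
    {"linear": [424,-514,0],"angular": [0,0,19.4],"fingers": 1},
    {"linear": [424,-514,0],"angular": [0,0,19.4],"fingers": 1},
    {"linear": [424,-514,0],"angular": [0,0,19.4],"fingers": 1},
    {"linear": [424,-514,0],"angular": [0,0,19.4],"fingers": 1},
    {"linear": [424,-514,0],"angular": [0,0,19.4],"fingers": 1},
    {"linear": [424,-514,0],"angular": [0,0,19.4],"fingers": 1},
    {"linear": [424,-514,83],"angular": [0,0,19.4],"fingers": 1},
    {"linear": [424,-514,83],"angular": [0,0,19.4],"fingers": 1},
    {"linear": [424,-514,83],"angular": [0,0,19.4],"fingers": 1}
  ]
}}

```text
time_s: 1.13
ee_pos: [366.5, -167.4, 206.6]
orientation: [3.141, -0.001, 0.089]
wrist_force: [0.3, 0.4, 0.1]
width: 1.0
```

```bash
python3 -c "
from h import *
shift((431.7,74.8,150,5.1),(431.7,74.8,60,5.1),(431.7,74.8,34,5.1))"
```

```text
t 1.13 pos [ 366.5 -167.4  206.6] rpy deg [ 1.7998e+02 -7.0000e-02  5.0700e+00] F [0.3 0.4 0.1] M [-0.    0.06 -0.04] w 1.0 q6 0.86
(431.7, 74.8, 150, 5.1) lin [  86.2 -235.5   56.6] ang [ 0.02 -0.07 -0.03]
(431.7, 74.8, 60, 5.1) lin [  86.1 -235.5  146.6] ang [ 0.02 -0.07 -0.03]
(431.7, 74.8, 34, 5.1) lin [  86.1 -235.5  172.6] ang [ 0.02 -0.07 -0.03]
```

{"method": "drive_tool", "body": {
  "targets": [
    {"linear": [86,-235.5,57],"angular": [0,0,0],"fingers": 1},
    {"linear": [86,-235.5,57],"angular": [0,0,0],"fingers": 1},
    {"linear": [86,-235.5,57],"angular": [0,0,0],"fingers": 1},
    {"linear": [86,-235.5,57],"angular": [0,0,0],"fingers": 1},
    {"linear": [86,-235.5,57],"angular": [0,0,0],"fingers": 1},
    {"linear": [86,-235.5,57],"angular": [0,0,0],"fingers": 1},
    {"linear": [86,-235.5,57],"angular": [0,0,0],"fingers": 1},
    {"linear": [86,-235.5,57],"angular": [0,0,0],"fingers": 1},
    {"linear": [86,-235.5,97],"angular": [0,0,0],"fingers": 1},
    {"linear": [86,-235.5,137],"angular": [0,0,0],"fingers": 1}
  ]
}}

```text
time_s: 1.97
ee_pos: [434.9, 74.1, 71.7]
orientation: [3.14, -0.009, 0.089]
wrist_force: [-0.1, -1.2, -0.2]
width: 0.999
```

```bash
python3 -c "
from h import *
shift((431.7,74.8,60,5.1),(431.7,74.8,34,5.1))"
```

```text
t 1.97 pos [434.9  74.1  71.7] rpy deg [179.9   -0.53   5.12] F [-0.1 -1.2 -0.2] M [-0.04  0.01  0.04] w 0.999 q6 1.47
(431.7, 74.8, 60, 5.1) lin [-3.2 -1.  11.7] ang [ 0.1  -0.53  0.02]
(431.7, 74.8, 34, 5.1) lin [-3.5 -1.  37.7] ang [ 0.1  -0.53  0.02]
```

{"method": "drive_tool", "body": {
  "targets": [
    {"linear": [-3.3,-1,20],"angular": [0,-0.5,0],"fingers": 1},
    {"linear": [-3.5,-1,32],"angular": [0,-0.5,0],"fingers": 1},
    {"linear": [-3.5,-1,37.5],"angular": [0,-0.5,0],"fingers": 1},
    {"linear": [-3.5,-1,37.5],"angular": [0,-0.5,0],"fingers": 0.7},
    {"linear": [-3.5,-1,37.5],"angular": [0,-0.5,0],"fingers": 0.1},
    {"linear": [-3.5,-1,37.5],"angular": [0,-0.5,0],"fingers": 0.1},
    {"linear": [-3.5,-1,37.5],"angular": [0,-0.5,0],"fingers": 0.1},
    {"linear": [-3.5,-1,37.5],"angular": [0,-0.5,0],"fingers": 0.1},
    {"linear": [-3.5,-1,37.5],"angular": [0,-0.5,0],"fingers": 0.1},
    {"linear": [-3.5,-1,37.5],"angular": [0,-0.5,0],"fingers": 0.1}
  ]
}}

```text
time_s: 2.8
ee_pos: [432.0, 74.8, 34.6]
orientation: [3.14, -0.001, 0.09]
wrist_force: [0.2, 0.4, -0.1]
width: 0.555
```

```bash
python3 -c "
from h import *
shift((431.7,74.8,200,5.1),(534,-265.6,200,-2.4))"
```

```text
t 2.8 pos [432.   74.8  34.6] rpy deg [ 1.7989e+02 -8.0000e-02  5.1300e+00] F [ 0.2  0.4 -0.1] M [ 0.03 -0.01 -0.02] w 0.555 q6 1.48
(431.7, 74.8, 200, 5.1) lin [  -0.     0.3 -165.4] ang [ 0.11 -0.08  0.03]
(534, -265.6, 200, -2.4) lin [  71.4  348.5 -164.6] ang [ 0.1  -0.09  7.53]
```

{"method": "drive_tool", "body": {
  "targets": [
    {"linear": [0,0,0],"angular": [0,0,0],"fingers": 0.1},
    {"linear": [0,0,0],"angular": [0,0,0],"fingers": 0.1},
    {"linear": [0,0,0],"angular": [0,0,0],"fingers": 0.1},
    {"linear": [0,0,0],"angular": [0,0,0],"fingers": 0.1},
    {"linear": [0,0,0],"angular": [0,0,0],"fingers": 0.1},
    {"linear": [0,0,-15],"angular": [0,0,0],"fingers": 0.1},
    {"linear": [0,0,-45],"angular": [0,0,0],"fingers": 0.1},
    {"linear": [0,0,-85],"angular": [0,0,0],"fingers": 0.1},
    {"linear": [0,0,-125],"angular": [0,0,0],"fingers": 0.1},
    {"linear": [0,0,-160],"angular": [0,0,0],"fingers": 0.1}
  ]
}}

```text
time_s: 3.63
ee_pos: [431.4, 75.2, 196.6]
orientation: [3.14, -0.002, 0.09]
wrist_force: [1.3, 0.6, 0.1]
width: 0.388
```

```bash
python3 -c "
from h import *
shift((534,-265.6,200,-2.4),(534,-265.6,175,-2.4))"
```

```text
t 3.63 pos [431.4  75.2 196.6] rpy deg [ 1.799e+02 -1.000e-01  5.130e+00] F [1.3 0.6 0.1] M [ 0.04 -0.09 -0.01] w 0.388 q6 1.47
(534, -265.6, 200, -2.4) lin [ 71.7 348.6  -2.7] ang [ 0.09 -0.11  7.53]
(534, -265.6, 175, -2.4) lin [ 71.7 348.6  22.3] ang [ 0.09 -0.11  7.53]
```

{"method": "drive_tool", "body": {
  "targets": [
    {"linear": [4,20,0],"angular": [0,0,0.5],"fingers": 0.1},
    {"linear": [12,57,0],"angular": [0,0,1.2],"fingers": 0.1},
    {"linear": [20,97,0],"angular": [0,0,2.1],"fingers": 0.1},
    {"linear": [28,137,0],"angular": [0,0,3],"fingers": 0.1},
    {"linear": [36,177,0],"angular": [0,0,3.8],"fingers": 0.1},
    {"linear": [45,217,0],"angular": [0,0,4.7],"fingers": 0.1},
    {"linear": [53,257,0],"angular": [0,0,5.5],"fingers": 0.1},
    {"linear": [61,297,0],"angular": [0,0,6.4],"fingers": 0.1},
    {"linear": [68,330,0],"angular": [0,0,7.1],"fingers": 0.1},
    {"linear": [71.7,348.6,0],"angular": [0,0,7.5],"fingers": 0.1}
  ]
}}

```text
time_s: 4.47
ee_pos: [534.2, -269.3, 196.6]
orientation: [3.14, -0.002, -0.045]
wrist_force: [-0.6, 0.3, -0.1]
width: 0.388
```

{"method": "drive_tool", "body": {
  "targets": [
    {"linear": [0,0,0],"angular": [0,0,0],"fingers": 0.1},
    {"linear": [0,0,0],"angular": [0,0,0],"fingers": 0.1}
  ]
}}

```text
time_s: 4.63
ee_pos: [533.6, -270.1, 195.4]
orientation: [3.141, -0.0, -0.047]
wrist_force: [0.3, 1.0, -1.2]
width: 0.387
```

```bash
python3 -c "
from h import *
shift((534.2,-265.6,165,-2.4),(534.2,-265.6,150,-2.4))"
```

```text
t 4.63 pos [ 533.6 -270.1  195.4] rpy deg [ 1.7995e+02 -1.0000e-02 -2.6700e+00] F [ 0.3  1.  -1.2] M [ 0.08  0.02 -0.02] w 0.387 q6 1.02
(534.2, -265.6, 165, -2.4) lin [ 0.4 -4.5 30.4] ang [ 0.05 -0.01 -0.27]
(534.2, -265.6, 150, -2.4) lin [ 0.4 -4.5 45.4] ang [ 0.05 -0.01 -0.27]
```

Go to TCP z≈165 (skirt about 18 mm above the rim) and measure the lid in hand.

{"method": "drive_tool", "body": {
  "targets": [
    {"linear": [0.4,-4.5,15],"angular": [0,0,-0.3],"fingers": 0.1},
    {"linear": [0.4,-4.5,30],"angular": [0,0,-0.3],"fingers": 0.1},
    {"linear": [0.4,-4.5,30],"angular": [0,0,-0.3],"fingers": 0.1},
    {"linear": [0.4,-4.5,30],"angular": [0,0,-0.3],"fingers": 0.1}
  ]
}}

```text
time_s: 4.97
ee_pos: [533.3, -263.5, 164.4]
orientation: [-3.14, 0.002, -0.04]
wrist_force: [-0.4, 0.4, -1.5]
width: 0.391
```

Run:
```python
from h import *
shift()
for n in("top","side"):
    im,d=r.get_image(n); cv2.imwrite(f"pics/{n}1.png",im); np.save(f"{n}1.npy",d)
a=cv2.imread("pics/top1.png")[130:240,290:400]; b=cv2.imread("pics/side1.png")[100:210,195:305]
cv2.imwrite("pics/c2.png",cv2.resize(np.hstack([a,b]),None,fx=3.6,fy=3.6,interpolation=cv2.INTER_CUBIC))
print(plates("top",cv2.imread("pics/top1.png"),(300,140,380,230),150))
```

```text
t 4.97 pos [ 533.3 -263.5  164.4] rpy deg [-1.7994e+02  1.4000e-01 -2.2800e+00] F [-0.4  0.4 -1.5] M [ 0.05 -0.01 -0.05] w 0.391 q6 1.02
[]
```

View pics/c2.png

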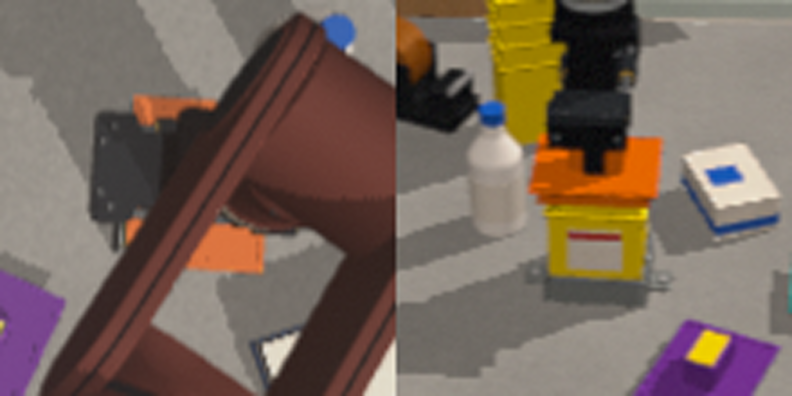

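Left (top view): the arm hides most of the lid, with only its ends showing. Right (side view): the lid hovers over the bin, level and clear of the bottle. Lowering now with force feedback.

```bash
python3 -c "
from h import *
shift((534.4,-265.6,150,-2.4),(534.4,-265.6,142,-2.4))"
```

```text
t 5.07 pos [ 534.6 -264.9  166.3] rpy deg [ 1.7994e+02 -5.0000e-02 -2.3100e+00] F [-0.9  0.3 -1. ] M [0.06 0.03 0.  ] w 0.386 q6 1.02
(534.4, -265.6, 150, -2.4) lin [-0.1  0.7 16.3] ang [ 0.06 -0.05  0.09]
(534.4, -265.6, 142, -2.4) lin [-0.2  0.7 24.3] ang [ 0.06 -0.05  0.09]
```

{"method": "drive_tool", "body": {
  "targets": [
    {"linear": [0,0.7,8],"angular": [0,0,0],"fingers": 0.1},
    {"linear": [0,0.7,14],"angular": [0,0,0],"fingers": 0.1},
    {"linear": [0,0.7,17],"angular": [0,0,0],"fingers": 0.1},
    {"linear": [0,0.7,20],"angular": [0,0,0],"fingers": 0.1},
    {"linear": [0,0.7,22],"angular": [0,0,0],"fingers": 0.1},
    {"linear": [0,0.7,22],"angular": [0,0,0],"fingers": 0.1}
  ]
}}

```text
time_s: 5.57
ee_pos: [535.1, -266.5, 145.2]
orientation: [3.139, -0.003, -0.041]
wrist_force: [-0.0, -0.9, 2.8]
width: 0.387
```

```bash
python3 -c "
from h import *
shift()"
```

```text
t 5.57 pos [ 535.1 -266.5  145.2] rpy deg [ 1.7983e+02 -1.5000e-01 -2.3200e+00] F [-0.  -0.9  2.8] M [-0.36 -0.03 -0.02] w 0.387 q6 1.02
```

{"method": "drive_tool", "body": {
  "targets": [
    {"linear": [0,0,2],"angular": [0,0,0],"fingers": 0.1},
    {"linear": [0,0,3],"angular": [0,0,0],"fingers": 0.1},
    {"linear": [0,0,3],"angular": [0,0,0],"fingers": 0.1}
  ]
}}

```text
time_s: 5.82
ee_pos: [535.1, -267.2, 142.2]
orientation: [3.137, -0.003, -0.041]
wrist_force: [-0.3, -3.0, 2.2]
width: 0.392
```

```bash
python3 -c "
from h import *
shift()
n='side'
im,d=r.get_image(n); cv2.imwrite('pics/s2.png',im)
shift((534.4,-265.6,150,-2.4))"
```

```text
t 5.82 pos [ 535.1 -267.2  142.2] rpy deg [ 1.7976e+02 -1.6000e-01 -2.3400e+00] F [-0.3 -3.   2.2] M [-0.77  0.26 -0.14] w 0.392 q6 1.02
t 5.87 pos [ 535.1 -267.2  142.2] rpy deg [ 1.7977e+02 -1.6000e-01 -2.3400e+00] F [-1.6 -3.6  1.5] M [-0.81  0.2  -0.19] w 0.389 q6 1.02
(534.4, -265.6, 150, -2.4) lin [-0.7 -1.6 -7.8] ang [ 0.23 -0.16  0.06]
```

Past rim contact without much vertical force, but with a −y side force: the skirt is over the rim, with the bin slightly further in −y. I shift −y and press on.

{"method": "drive_tool", "body": {
  "targets": [
    {"linear": [-0.3,0.8,0],"angular": [0,0,0],"fingers": 0.1},
    {"linear": [-0.3,0.8,0],"angular": [0,0,0],"fingers": 0.1}
  ]
}}

```text
time_s: 6.03
ee_pos: [534.3, -267.5, 141.6]
orientation: [3.139, -0.002, -0.041]
wrist_force: [-0.1, 0.1, 0.0]
width: 0.389
```

```bash
python3 -c "
from h import *
shift()"
```

```text
t 6.03 pos [ 534.3 -267.5  141.6] rpy deg [ 1.7984e+02 -9.0000e-02 -2.3400e+00] F [-0.1  0.1  0. ] M [-0.12  0.17 -0.  ] w 0.389 q6 1.02
```

{"method": "drive_tool", "body": {
  "targets": [
    {"linear": [0,0.3,2],"angular": [0,0,0],"fingers": 0.1},
    {"linear": [0,0.3,4],"angular": [0,0,0],"fingers": 0.1},
    {"linear": [0,0.3,5],"angular": [0,0,0],"fingers": 0.1}
  ]
}}

```text
time_s: 6.28
ee_pos: [534.6, -267.7, 136.9]
orientation: [3.139, -0.002, -0.041]
wrist_force: [-1.6, 0.8, 8.5]
width: 0.39
```

```bash
python3 -c "
from h import *
shift()"
```

```text
t 6.28 pos [ 534.6 -267.7  136.9] rpy deg [ 1.7986e+02 -1.3000e-01 -2.3300e+00] F [-1.6  0.8  8.5] M [ 0.23  0.41 -0.07] w 0.39 q6 1.02
```

{"method": "drive_tool", "body": {
  "targets": [
    {"linear": [0,0,2],"angular": [0,0,0],"fingers": 0.1},
    {"linear": [0,0,3.5],"angular": [0,0,0],"fingers": 0.1},
    {"linear": [0,0,3.5],"angular": [0,0,0],"fingers": 0.1}
  ]
}}

```text
time_s: 6.53
ee_pos: [535.2, -267.9, 134.2]
orientation: [3.138, -0.003, -0.04]
wrist_force: [-1.1, -0.8, 6.8]
width: 0.388
```

```bash
python3 -c "
from h import *
shift()"
```

```text
t 6.53 pos [ 535.2 -267.9  134.2] rpy deg [179.81  -0.2   -2.31] F [-1.1 -0.8  6.8] M [-0.09  0.45 -0.05] w 0.388 q6 1.02
```

It rides past +7 mm with only about 7 N, so this lid fits. Pressing to home.

{"method": "drive_tool", "body": {
  "targets": [
    {"linear": [-0.6,0,2],"angular": [0,0,0],"fingers": 0.1},
    {"linear": [-0.6,0,4],"angular": [0,0,0],"fingers": 0.1},
    {"linear": [-0.6,0,5.5],"angular": [0,0,0],"fingers": 0.1},
    {"linear": [-0.6,0,5.5],"angular": [0,0,0],"fingers": 0.1}
  ]
}}

```text
time_s: 6.87
ee_pos: [534.2, -267.9, 129.5]
orientation: [3.138, -0.003, -0.04]
wrist_force: [-6.4, 1.4, 10.4]
width: 0.383
```

```bash
python3 -c "
from h import *
shift()"
```

```text
t 6.87 pos [ 534.2 -267.9  129.5] rpy deg [ 1.7982e+02 -1.4000e-01 -2.3100e+00] F [-6.4  1.4 10.4] M [0.36 0.76 0.04] w 0.383 q6 1.02
```

{"method": "drive_tool", "body": {
  "targets": [
    {"linear": [0.6,0,1],"angular": [0,0,0],"fingers": 0.1},
    {"linear": [0.6,0,2],"angular": [0,0,0],"fingers": 0.1},
    {"linear": [0.6,0,2],"angular": [0,0,0],"fingers": 0.1}
  ]
}}

```text
time_s: 7.12
ee_pos: [534.3, -267.9, 129.4]
orientation: [3.139, -0.001, -0.04]
wrist_force: [-10.4, 2.5, 17.1]
width: 0.387
```

{"method": "drive_tool", "body": {
  "targets": [
    {"linear": [0,0,-1],"angular": [0,0,0],"fingers": 0.1},
    {"linear": [0,0,-2],"angular": [0,0,0],"fingers": 0.1},
    {"linear": [0,0,-2],"angular": [0,0,0],"fingers": 0.1}
  ]
}}

```text
time_s: 7.37
ee_pos: [534.0, -267.7, 130.5]
orientation: [3.139, -0.001, -0.04]
wrist_force: [0.1, -1.0, -1.2]
width: 0.386
```

{"method": "drive_tool", "body": {
  "targets": [
    {"linear": [0,0,-1],"angular": [0,0,0],"fingers": 0.1},
    {"linear": [0,0,-2],"angular": [0,0,0],"fingers": 0.1},
    {"linear": [0,0,-2],"angular": [0,0,0],"fingers": 0.1}
  ]
}}

```text
time_s: 7.62
ee_pos: [533.7, -267.6, 130.9]
orientation: [3.139, 0.0, -0.04]
wrist_force: [2.1, -3.4, -11.1]
width: 0.391
```

Latched: a pull of about 10 N moves it only 0.4 mm. I relax it, open and withdraw.

{"method": "drive_tool", "body": {
  "targets": [
    {"linear": [0.5,0,1.5],"angular": [0,0,0],"fingers": 0.1},
    {"linear": [0.5,0,1.5],"angular": [0,0,0],"fingers": 0.1},
    {"linear": [0.5,0,0.5],"angular": [0,0,0],"fingers": 0.9},
    {"linear": [0.5,0,0.5],"angular": [0,0,0],"fingers": 0.9},
    {"linear": [0.5,0,0.5],"angular": [0,0,0],"fingers": 0.9},
    {"linear": [0.5,0,0.5],"angular": [0,0,0],"fingers": 0.9},
    {"linear": [0.5,0,-10],"angular": [0,0,0],"fingers": 0.9},
    {"linear": [0.5,0,-45],"angular": [0,0,0],"fingers": 0.9},
    {"linear": [0.5,0,-85],"angular": [0,0,0],"fingers": 0.9},
    {"linear": [0.5,0,-110],"angular": [0,0,0],"fingers": 0.9}
  ]
}}

```text
time_s: 8.45
ee_pos: [535.1, -267.8, 245.6]
orientation: [3.137, -0.003, -0.04]
wrist_force: [0.6, -0.1, 1.0]
width: 0.866
```

{"method": "drive_tool", "body": {
  "targets": [
    {"linear": [0,-20,0],"angular": [0,0,0],"fingers": 0.9},
    {"linear": [-30,-60,0],"angular": [0,0,0],"fingers": 0.9},
    {"linear": [-55,-90,0],"angular": [0,0,0],"fingers": 0.9},
    {"linear": [-80,-120,0],"angular": [0,0,0],"fingers": 0.9},
    {"linear": [-100,-150,0],"angular": [0,0,0],"fingers": 0.9},
    {"linear": [-100,-180,0],"angular": [0,0,0],"fingers": 0.9},
    {"linear": [-100,-215,0],"angular": [0,0,0],"fingers": 0.9},
    {"linear": [-100,-250,0],"angular": [0,0,0],"fingers": 0.9},
    {"linear": [-100,-280,0],"angular": [0,0,0],"fingers": 0.9},
    {"linear": [-100,-300,0],"angular": [0,0,0],"fingers": 0.9}
  ]
}}

```text
time_s: 9.28
ee_pos: [447.0, 38.5, 245.2]
orientation: [3.138, -0.005, -0.039]
wrist_force: [0.8, -0.6, -0.7]
width: 0.901
```

Run:
```python
from h import *
shift()
ims=[]
for n in("top","side"):
    im,d=r.get_image(n); w=cloud(n,d); ims.append(im)
    h=cv2.cvtColor(im,cv2.COLOR_BGR2HSV)
    for p in plates(n,im,z=20): print(n,*p)
    bx=(300,140,385,235) if n=="top" else (195,100,305,215)
    print("lid on bin",n,*plates(n,im,bx,z=115))
    b=np.zeros(d.shape,bool); b[bx[1]:bx[3],bx[0]:bx[2]]=1
    o=b&(h[...,0]>=3)&(h[...,0]<=16)&(h[...,1]>150)&(h[...,2]>90)&(w[...,2]>105); P=w[o]
    P=P[np.abs(P[:,2]-np.median(P[:,2]))<5]
    c,*_=np.linalg.lstsq(np.c_[P[:,:2]-P[:,:2].mean(0),np.ones(len(P))],P[:,2],rcond=None); print("plane tilt",np.round(c,4),len(P))
    y=b&(h[...,0]>=18)&(h[...,0]<=34)&(h[...,1]>120)&(w[...,2]>135); print("block",y.sum(),np.round(np.median(w[y],0),1) if y.any() else "")
a=ims[0][130:240,290:400]; c=ims[1][100:210,195:305]
cv2.imwrite("pics/c3.png",cv2.resize(np.hstack([a,c]),None,fx=3.6,fy=3.6,interpolation=cv2.INTER_CUBIC)); cv2.imwrite("pics/top3.png",ims[0])
```

```text
t 9.28 pos [447.   38.5 245.2] rpy deg [179.81  -0.28  -2.21] F [ 0.8 -0.6 -0.7] M [-0.04  0.04 -0.01] w 0.901 q6 1.52
top [464.  93.] 440 (array([ 816.3, -642.3]), array([78.2, 53. ]), np.float64(-28.93))
top [217. 147.] 1234 (array([633.3, 100.1]), array([126.9, 103.4]), np.float64(9.8))
top [343. 181.] 1452 (array([ 539. , -284.5]), array([136.2, 110.6]), np.float64(0.32))
top [150. 186.] 1261 (array([506.6, 300.4]), array([125.2, 103.9]), np.float64(2.24))
lid on bin top (array([343., 181.]), np.int32(1452), (array([ 533.9, -265.1]), array([126. , 102.3]), np.float64(0.32)))
plane tilt [1.200000e-03 6.000000e-04 1.157342e+02] 1320
block 169 [ 529.8 -265.3  146.5]
side [446.  22.] 2124 (array([ -748.8, -1992.1]), array([1260.8,  256.7]), np.float64(33.19))
side [103. 101.] 794 (array([1286.2, -790.5]), array([399.1, 137.5]), np.float64(7.1))
side [248. 155.] 525 (array([ 549.7, -389.1]), array([134.5, 118.8]), np.float64(-76.96))
side [214. 245.] 833 (array([633.1,  99.1]), array([126.1, 107.3]), np.float64(12.21))
side [250. 300.] 1357 (array([505.6, 304.1]), array([127.3, 114. ]), np.float64(6.77))
lid on bin side (array([248., 155.]), np.int32(525), (array([ 540.9, -256.4]), array([121.7, 107.5]), np.float64(-76.96)))
plane tilt [3.100000e-03 7.000000e-03 1.146845e+02] 346
block 411 [ 605.  -520.7  158.9]
```

View pics/c3.png

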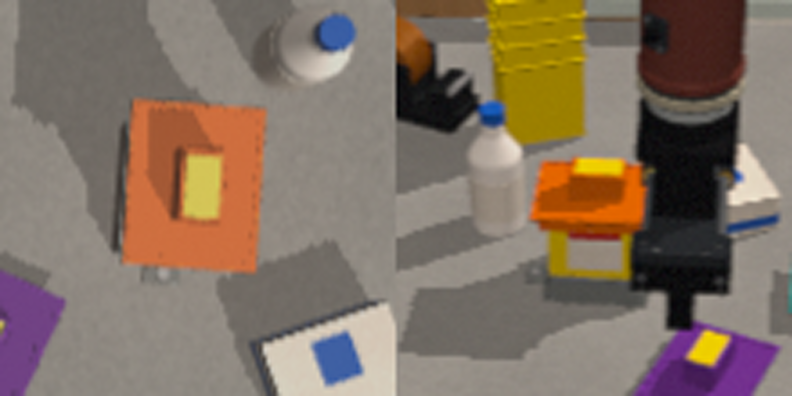

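The lid on the bin is level (tilt ≤0.007 rad) and centred within about 1 mm of the measured rim. Its plate top is at 115.7 mm, where flush is 115. The other two lids and the stock haven't moved, and the gripper is clear at z≈245. Handing in.

```bash
python3 -c "
from h import *
print(r.job_done())"
```

```text
the job is handed in; nothing more can be done
None
```

The bin is closed. The first orange lid I tried, from about (432, 75), turned out to be the one that fits, so I left the other two where they lay. I handed the job in at about 9.4 s of robot time; no verdict is reported.

**Fit:** One skirt edge caught on the rim at first, and a shift of about 2 mm in −y cleared it. The lid then rode over the bead against 7 to 10 N and stopped hard at home. The tool was at 129.4 mm there, with 17 N on the wrist. A pull of about 11 N then moved it only 0.4 mm, so it had clicked in.

**Last checks, after letting go:**

| Check | Top camera | Expected |
|---|---|---|
| Centre | (533.9, −265.1) | rim at (534.2, −265.6) |
| Plate top height | 115.7 mm | 115 mm when flush, up to 116.2 with play |
| Tilt | about 0.001 rad | below 0.03 rad |

- **Other lids:** both measured within 0.2 mm of their starting positions in the top view, flat on the bench.
- **Other stock:** I saw nothing moved in the last pictures, but I did not measure it again.
- **Gripper:** it ended clear of everything, at z ≈ 245 mm.

**Disagreements:**
- The side camera's outline fit of the closed lid was off (centre near (541, −256)) because the arm covered part of it. Its plane fit still gave a tilt of at most about 0.007 rad.
- The top-view yaw fit read 0.3° for the closed lid, against −2.4° for the rim. I put this down to pixel noise.
- The median height of the block's top was 146.5 mm, about 1.5 mm above the flush value. That is within what I would expect from play and depth error.

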